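# Timed proof pull on a basket handle

### The arm

A 6-joint arm with a two-finger parallel gripper is mounted at the origin on the work surface. World frame = base frame: x ahead of the robot, y to its left, z up, the work surface at z = 0. Lengths are in mm, angles in rad, forces in N, time in s.
With the tool pointing down it reaches from about 350 to 775 mm from the base axis. Payload 7.3 kg.
Tool frame: the origin (TCP) lies between the finger pads; the fingertips stand 22 mm ahead of it and the grasp point (between the pads) lies 3 mm ahead of it; z points along the fingers, x is the direction in which the jaws open and shut, and the axes are right-handed (so a half turn about z gives the same grasp; the last joint's range is limited). The gripper opens to 92 mm and grips with 3 to 60 N. Pads are 19 mm wide; open, the fingers measure 130 mm over their backs; the gripper's body (75 mm by 190 mm) begins 47 mm behind the grasp point.
Start: joints at [-1.483, 0.342, 1.524, -0, 1.275, -0.146], TCP at [121.651, -510.729, 248.741] pointing down, gripper open.
Joint ranges: [-2.53, 2.53], [-0.77, 2.02], [0.04, 2.7], [-1, 4.14], [0.28, 2.66], [-3.11, 3.11]. Speed limits (rad/s): [2.57, 2.57, 3.14, 3.14, 3.14, 3.14].

### API

Orientations are given as [roll, pitch, yaw] about the fixed x, y, z axes, in that order (R = Rz(yaw) Ry(pitch) Rx(roll)).
In Python, from plant import * gives the robot as it stands. The module is installed in compiled form; this text tells all that it offers.
- The arm moves only by the shell command python3 -m handwheel 'ROWS' [OPENING]. ROWS is a JSON object of lists of equal length, an entry for each row: "translation": the shift along the world's x, y, z in units of 15 cm (1.0 is 15 cm), a list of three; "twist": the turn about the world's z in units of 90 degrees (1.0 is 90 degrees). In form: {"translation": [[tx, ty, tz], ...], "twist": [twist, ...]}. A call has exactly 8 rows; each row shifts and turns the pose as measured when the row begins; what a row does not reach is not made up. A row lasts 1/8 s, in which the tool goes at most 62.5 mm and 10.7 degrees, less where a joint would pass 70% of its speed; a pose out of reach is approached as far as the arm can. A call with a number of a shift or a turn outside -1 to 1 is refused whole. A call with a gripper value outside its range is refused whole. OPENING is the closure in counts, from 0 (fully open) to 255 (shut), set as the call begins (- or left out, the last holds). The fingers move at their own pace and stop on an object; the grip force is fixed at half the most. Time passes only in rows, so rows that do not move let the fingers close, or fill a call up. It gives the time, the measured TCP pose, the force and the opening at its end, in the units of the state.
- get_obs(): the state, without advancing time (a new reading comes with each control period).
- capture(name): name is "scene" or "side" or "wrist"; returns a dict with "img" (420x560x3 uint8, red, green, blue), "vertical_fov" (degrees; the focal length in pixels is half the picture's height over the tangent of half this angle, whatever the lens; pixels are square), "cx", "cy" (the principal point, pixels), "distortion" ([k1, k2, p1, p2, k3] as OpenCV has them; the pictures are not rectified), "world_from_camera" (4x4, takes a point from camera to world coordinates). Camera axes: x right, y up, looking along -z (the intrinsics and any distortion apply to the point x, -y, -z); pixel columns grow to the right and rows downward; lengths in mm; the calibration is good to about 2 mm. A picture is of the moment at which its call begins. There is no depth.
- close_job(): hands the job in, once; it reports no verdict.
Trained networks look in the newest picture that a camera, given by its name, has taken for a name from the list of things; names that differ only in an ending like _2 or _b are one class to them, and where a whole thing is asked for, a point or a joint stands for the part that bears it (a point fixed in the world has none). Each returns a list of dicts, best first, with "score" (0 to 1); they miss things now and then, are a little off and sometimes report something else, mostly with a low value. They report only what shows in the picture. A call takes as long as a camera call. They do not tell look-alikes from the thing itself.
- search_frame(camera, label): "position" ([x, y, z] in mm, in the coordinates of the camera as it stood for that picture, good to about 4 mm: the middle of the surface that is visible of it).
- spot_point(camera, label): "position" ([x, y, z] in mm, in the coordinates of the camera as it stood for that picture, good to about 4 mm: a listed point, or the origin of a listed thing).
The state is a dict: "time": time; "joint_positions": joint angles; "dq": joint speeds; "tau": joint torques, N m; "tool_pos": TCP position; "tcp_rot": TCP orientation; "contact_force": force on the tool from outside, world axes, zero at the start; "moment": the same for the moment, N m; "grip_width": finger opening in mm.
Only numpy, scipy, OpenCV 4.12 (cv2) and the standard library are available. Lean on these libraries where they do the work, as an engineer would, in place of code of your own. Each camera call takes 0.05 s, during which the arm holds its last target.

### The job

Give the bow handle of the small basket on the pull tester its timed proof pull: on the bench timer press, one at a time, the left round key to clear it, the right round key to set a minute and the wide key to start it (left and right as seen from the robot, with the display at the far side). Then draw the D-handle of the spring gauge out along the tube's line until its pointer stands between the two tabs of the marker clip, without shifting the clip or pulling well past it, and hold it there: the program finishes while still holding the load at the mark. Leave the other things on the bench where they lie.

Things in the scene. Friction and masses are not known exactly. Their poses are not given: they have to be found in the camera images.
- timer: Grey bench timer, fixed, 125 (x) by 140 (y) by 28 mm, lying flat, its display on a raised strip (44 mm high) along the +x edge. Origin under its centre on the bench; z up, x from the wide key to the display (away from the robot), y to the left. The three white keys stand 11 mm above its 28 mm high face
- key_clear_top (a point): Centre of the top of the left round key (clear), diameter 22 mm, at (6, 34) mm in the timer's frame, 39 mm above the bench
- key_minute_top (a point): Centre of the top of the right round key (set minutes), diameter 22 mm, at (6, -34) mm in the timer's frame, 39 mm above the bench
- key_start_top (a point): Centre of the top of the wide key (start), 20 by 68 mm (its length along the timer's y), at (-40, 0) mm in the timer's frame, 39 mm above the bench
- key_clear (a joint): How far the left round key is pressed, 0 to 0.005 m; springs back; takes 1.5 N to start and 4.5 N fully down. Counts as pressed beyond 0.0035
- key_minute (a joint): The same for the right round key
- key_start (a joint): The same for the wide key
- tester: Fixed pull tester: plywood board (170 mm wide, 18 mm thick) with a spring gauge lying on it, an aluminium tube of 34 mm diameter and 160 mm length whose axis runs 85 mm above the bench; its far end is hooked to the bow of a small basket held back by two posts. Origin on the bench straight below the D-handle's grip bar at rest; z up; the gauge's axis and the board run from there towards +y (board from y = 85 mm, tube from y = 90 mm); the handle is pulled out towards -y
- handle: D-handle on the gauge's rod, all at 85 mm above the bench. Origin at the centre of its wooden grip bar (diameter 18 mm, 82 mm long along its x axis); behind the bar, towards +y, is an open window 82 mm wide and 51 mm deep between bar and steel yoke, clear to the bench below, with side arms 7 mm thick. It slides straight along the gauge's axis, axes parallel to the tester's
- rod (a joint): How far the rod with the D-handle is drawn out, m: 0 at rest, up to 0.085. Inner spring pulls it back: about 4.5 N at 0, growing 1.3 N per 10 mm
- pointer (a point): Tip of the small steel pointer flag (13 mm wide) that rides on the rod and stands up through the slot on top of the gauge tube, 110 mm above the bench, 235 mm to +y of the grip bar; moves with the rod
- mark (a point): Mid-point between the two upright brass tabs (10 mm long along the tube, 21 mm apart, either side of the slot) of the marker clip on the gauge tube. The pointer is at the mark when it reaches this point
- clip (a joint): Where the marker clip is set, m: the value of joint rod at which the pointer stands exactly between the tabs (set between 0.04 and 0.07); must not be shifted
- awl: Bystander: awl lying flat, 155 mm long along its x, 23 mm thick; origin below its middle
- mallet: Bystander: wooden mallet lying flat, about 235 mm long along its x, head 52 mm thick and 85 mm wide at the +x end; origin on the bench below the middle of its handle line
- bowl: Bystander: small round woven bowl, 126 mm across, 55 mm high; origin under its centre
- jar: Bystander: amber glass jar, 64 mm across, 85 mm high; origin under its centre
- slats: Bystander: bound bundle of bamboo slats, 200 (x) by 57 by 15 mm; origin under its centre
- cup: Bystander: bamboo cup with sticks in it, 62 mm across, 160 mm high; origin under its centre
- rule: Bystander: folded wooden rule, 205 (x) by 30 by 12 mm; origin under its centre
Things that resemble listed ones, but are neither listed nor needed, are in the scene too. There is more than one size of the timer; the job needs the smaller.

How it is judged:
By the outcome, as a careful person would: the job done as asked, in the order asked, and still so for the second after the job is handed in, while the arm keeps its last pose, push and grip.
It also fails if it takes over 48 s, if anything falls off the work surface, if the arm or the gripper's body presses on something with over 40 N, if the wrist force passes 120 N, or if a joint passes its speed limit or range.

## Working session

There is one attempt and no reset: what is moved stays moved. The work goes in short steps, Python scripts to look and compute and a shell command to move; the robot and the scene stay as the last step left them, time stands still between calls to the robot, and variables do not carry over. Pictures are saved under pics/ and viewed, and the job is handed in when it is done.

```bash
mkdir -p pics
cat > h.py <<'E'
from plant import *
import numpy as np, cv2
def snap(n,f):
    c=capture(n); cv2.imwrite('pics/'+f,c['img'][:,:,::-1]); return c
def w(c,p): return (np.array(c['world_from_camera'])@np.append(p,1))[:3]
def proj(c,P):
    P=np.atleast_2d(P).astype(float); M=np.linalg.inv(np.array(c['world_from_camera']))
    q=(M[:3,:3]@P.T).T+M[:3,3]; q=q*[1,-1,-1]
    f=210/np.tan(np.radians(c['vertical_fov']/2))
    K=np.array([[f,0,c['cx']],[0,f,c['cy']],[0,0,1.]])
    return cv2.projectPoints(q,np.zeros(3),np.zeros(3),K,np.array(c['distortion'],float))[0][:,0]
def ray(c,u,z):
    f=210/np.tan(np.radians(c['vertical_fov']/2))
    K=np.array([[f,0,c['cx']],[0,f,c['cy']],[0,0,1.]])
    x=cv2.undistortPoints(np.array([[u]],float),K,np.array(c['distortion'],float))[0,0]
    M=np.array(c['world_from_camera']); d=M[:3,:3]@np.array([x[0],-x[1],-1]); o=M[:3,3]
    return o+d*(z-o[2])/d[2]
E
python3 - <<'E'
from h import *
np.set_printoptions(precision=1,suppress=True)
for n in ['scene','side','wrist']:
    c=snap(n,n+'0.png')
    print(n,c['vertical_fov'],np.array(c['world_from_camera'])[:3,3])
    for l in ['timer','key_clear_top','key_minute_top','key_start_top','tester','handle','pointer','mark']:
        for d in spot_point(n,l)[:3]: print(l,round(d['score'],2),w(c,d['position']),proj(c,w(c,d['position']))[0])
print(get_obs())
E
```

```text
scene 47.65638280923051 [1313.7 -225.6 1022.2]
timer 0.93 [ 217.7 -286.5   -1.3] [186.9 201.1]
timer 0.81 [ 471.1 -274.8   -0.7] [200.3 262.5]
key_clear_top 0.65 [ 241.1 -247.6   50.1] [197.7 191.8]
key_clear_top 0.51 [ 491.9 -246.7   38.6] [209.5 257.3]
key_minute_top 0.71 [562.   63.   81.6] [329.4 244. ]
key_minute_top 0.61 [ 467.1 -306.2   39.4] [186.4 254.4]
key_minute_top 0.39 [ 209.8 -338.8   51.5] [166.7 190. ]
key_start_top 0.76 [ 434.5 -264.6   40.2] [200.2 242.4]
key_start_top 0.66 [ 165.6 -269.3   49.9] [188.1 177. ]
key_start_top 0.38 [327.5 379.7  -0.4] [400.9 187. ]
tester 0.77 [565.4  63.1  -2.3] [328.2 264.9]
tester 0.45 [ 439.6 -497.9   -6.9] [120.3 270.6]
handle 0.79 [565.   64.8  85.2] [330.5 243.9]
pointer 0.69 [607.3 290.  112.3] [418.9 232.2]
mark 0.64 [596.3 242.3 106.8] [400.  234.1]
side 54.20090535384635 [229.9 642.4 878.7]
timer 0.95 [ 474.5 -278.7    0.1] [303.2 191.7]
timer 0.76 [ 217.  -289.1   -6.4] [384.8 212.1]
key_clear_top 0.37 [ 488.6 -248.9   42. ] [296.6 186.6]
key_minute_top 0.58 [ 466.5 -309.6   43.7] [309.5 175.8]
key_start_top 0.59 [ 433.8 -
[... 195 characters left out ...]
.1  55.9  90.5] [230.1 241.1]
pointer 0.89 [606.7 284.3 113.4] [165.6 305.2]
mark 0.47 [600.9 236.  112.6] [179.5 288.4]
wrist 59.06889897381848 [ 186.8 -495.2  386.1]
timer 0.55 [ 218.8 -295.6   -1.6] [82.3 26.6]
key_minute_top 0.75 [ 212.2 -340.5   48.8] [104.1  34.9]
key_start_top 0.77 [ 166.4 -270.7   52.8] [15.2 70.6]
{'time': 1.35, 'joint_positions': array([-1.5,  0.3,  1.5,  0. ,  1.3, -0.1]), 'dq': array([-0., -0., -0., -0.,  0.,  0.]), 'tau': array([ -0. , -43.1, -24.4,   0.1,   0. ,  -0. ]), 'tool_pos': array([ 121.7, -510.7,  248.7]), 'tcp_rot': array([-3.1, -0. , -1.3]), 'contact_force': array([-0.1, -0.1,  0.8]), 'moment': array([ 0.,  0., -0.]), 'grip_width': 92.01931208060577}
```

View pics/scene0.png

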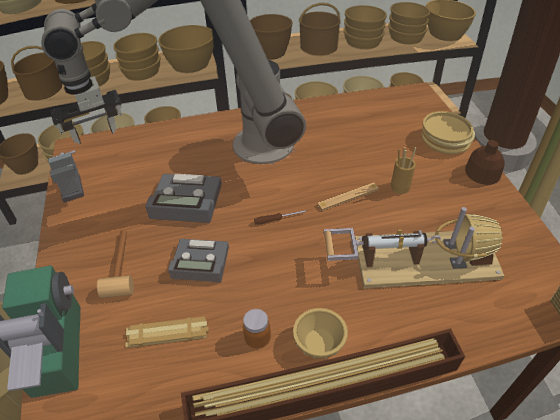

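View pics/side0.png

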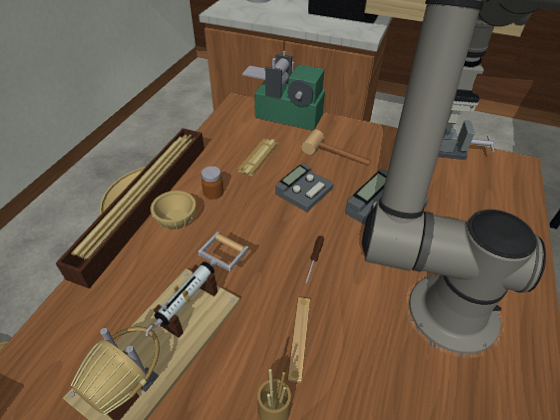

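Run:
```python
import cv2
a=cv2.imread('pics/scene0.png');b=cv2.imread('pics/side0.png')
cv2.imwrite('pics/c1.png',cv2.hconcat([cv2.resize(a[170:310,110:250],(400,400),interpolation=2),cv2.resize(a[170:310,310:450],(400,400),interpolation=2)]))
cv2.imwrite('pics/c2.png',cv2.hconcat([cv2.resize(b[140:260,270:390],(400,400),interpolation=2),cv2.resize(b[210:350,120:260],(400,400),interpolation=2)]))
```

```text
(no output)
```

View pics/c1.png

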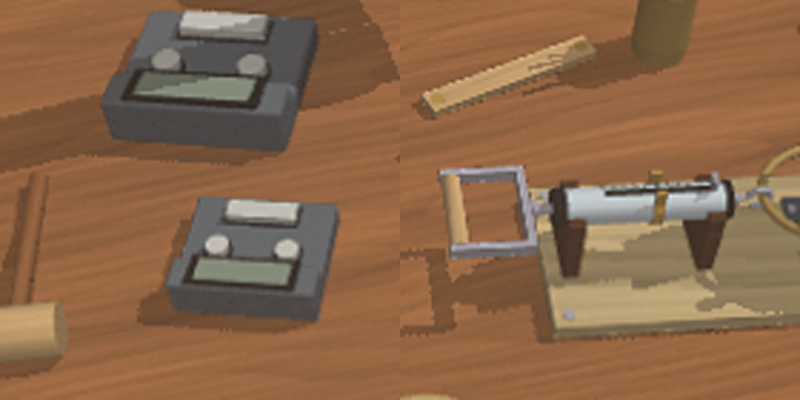

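View pics/c2.png

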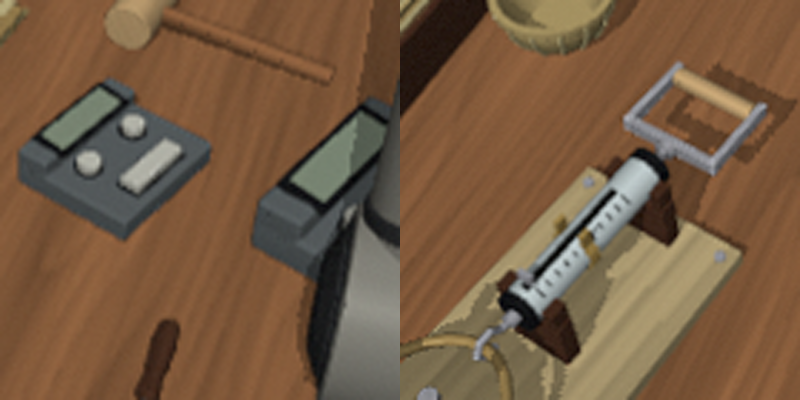

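Candidates for the timer: the small one at scene px (200,260) and the large one at (187,201). I choose (200,260), as its size fits 125x140 (key spacing about 65 mm). The green machine at (40,330) got a weak "tester" hit, but the real tester is at (430,250). The crop confirms the small timer and the D-handle. Next I move above the timer, closing the jaws on the way.

```bash
python3 -m handwheel '{"translation":[[0.267,0.2,0],[0.267,0.2,0],[0.267,0.2,0],[0.267,0.2,0],[0.267,0.2,0],[0.267,0.2,0],[0.267,0.2,0],[0.267,0.2,0]],"twist":[-0.046,-0.046,-0.046,-0.046,-0.046,-0.046,-0.046,-0.046]}' 255
cat > look.py <<'E'
from h import *
import sys
np.set_printoptions(precision=1,suppress=True)
for n in sys.argv[2].split(','):
    c=snap(n,sys.argv[1]+n+'.png')
    for l in sys.argv[3].split(','):
        for d in spot_point(n,l)[:2]: print(n,l,round(d['score'],2),w(c,d['position']),proj(c,w(c,d['position']))[0])
o=get_obs();print(o['time'],o['tool_pos'],np.degrees(o['tcp_rot']),o['contact_force'],o['grip_width'])
E
python3 look.py a wrist timer,key_clear_top,key_minute_top,key_start_top
```

```text
time: 2.35
tool_pos: [448.5, -265.1, 249.2]
tcp_rot: [-3.14, -0.003, -1.941]
contact_force: [-0.0, -0.3, 0.1]
grip_width: 16.2
wrist key_clear_top 0.7 [ 484.8 -247.7   35. ] [243.  152.2]
wrist key_minute_top 0.92 [ 471.2 -313.2   39.4] [313.6 140.7]
2.6 [ 446.8 -266.4  248.9] [-180.    -0.2 -111. ] [ 0.5 -0.2  1. ] 0.6037602462342656
```

View pics/awrist.png

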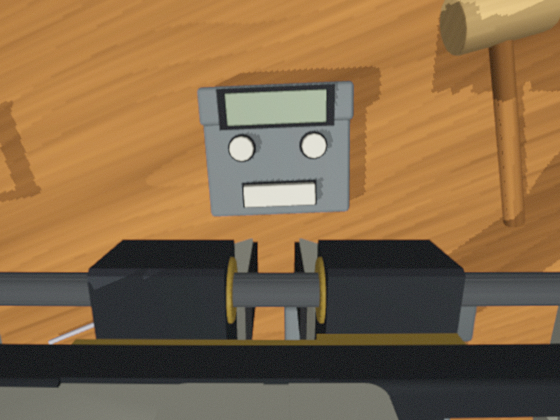

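The wrist view shows the keys: clear (242,148), minute (314,145), start (280,194). The tool was still settling in that picture, so I'll take it again and triangulate.

Run:
```python
from h import *
np.set_printoptions(precision=1,suppress=True)
c=snap('wrist','b.png'); im=c['img'].astype(int)
m=((im.min(2)>185)).astype(np.uint8); m[225:]=0; m[:120]=0
n,l,s,ce=cv2.connectedComponentsWithStats(m)
P={}
for i in range(1,n):
    if s[i,4]>150: print(s[i],ce[i],ray(c,ce[i],39))
# pose fit: given
o=get_obs();print(o['time'],o['tool_pos'],np.degrees(o['tcp_rot']))
```

```text
[301 133  23  23 403] [311.8 144.2] [ 467.1 -311.8   39. ]
[228 136  23  23 395] [238.7 146.9] [ 489.1 -247.4   39. ]
[ 242  183   71   22 1360] [277.3 193.8] [ 434.5 -264.9   39. ]
2.65 [ 446.4 -266.8  249. ] [-179.9   -0.2 -111.1]
```

```bash
python3 -m handwheel '{"translation":[[0.095,0.043,-0.36],[0.095,0.043,-0.36],[0.095,0.043,-0.36],[0,0,0],[0,0,0],[0,0,0],[0,0,0],[0,0,0]],"twist":[0.008,0.008,0.008,0,0,0,0,0]}' 255
```

```text
time: 3.65
tool_pos: [487.5, -257.3, 92.2]
tcp_rot: [-3.125, -0.009, -1.912]
contact_force: [0.6, 0.1, 0.1]
grip_width: 0.2
```

```bash
python3 -m handwheel '{"translation":[[0.011,0.066,0],[0,0,-0.1],[0,0,-0.08],[0,0,0],[0,0,0],[0,0,-0.015],[0,0,-0.015],[0,0,-0.015]],"twist":[0,0,0,0,0,0,0,0]}' 255
```

```text
time: 4.65
tool_pos: [489.2, -246.3, 56.8]
tcp_rot: [-3.125, -0.009, -1.911]
contact_force: [-1.9, 0.6, 3.9]
grip_width: 0.5
```

```bash
python3 -m handwheel '{"translation":[[0,0,-0.004],[0,0,0],[0,0,0.14],[-0.05,-0.145,0],[-0.05,-0.145,0],[-0.047,-0.14,0],[0,0,0],[0,0,0]],"twist":[0,0,0,0,0,0,0,0]}' 255
```

```text
time: 5.65
tool_pos: [467.4, -312.4, 77.2]
tcp_rot: [-3.124, -0.01, -1.911]
contact_force: [0.2, -0.4, -0.0]
grip_width: 0.4
```

```bash
python3 -m handwheel '{"translation":[[0,0.003,-0.08],[0,0,0],[0,0,-0.015],[0,0,-0.015],[0,0,-0.015],[0,0,-0.01],[0,0,0],[0,0,0]],"twist":[0,0,0,0,0,0,0,0]}' 255
```

```text
time: 6.65
tool_pos: [467.9, -309.9, 56.7]
tcp_rot: [-3.124, -0.01, -1.908]
contact_force: [-1.4, 0.7, 3.8]
grip_width: 0.5
```

```bash
python3 -m handwheel '{"translation":[[0,0,-0.005],[0,0,0],[0,0,0.14],[-0.075,0.1,0],[-0.075,0.1,0],[-0.073,0.1,0],[0,0,0],[0,0,0]],"twist":[0,0,0,0,0,0,0,0]}' 255
```

```text
time: 7.65
tool_pos: [435.0, -264.9, 76.3]
tcp_rot: [-3.121, -0.01, -1.909]
contact_force: [-0.2, 0.6, -0.5]
grip_width: 0.5
```

```bash
python3 -m handwheel '{"translation":[[0,0,-0.08],[0,0,0],[0,0,-0.015],[0,0,-0.015],[0,0,-0.015],[0,0,-0.01],[0,0,-0.004],[0,0,0]],"twist":[0,0,0,0,0,0,0,0]}' 255
```

```text
time: 8.65
tool_pos: [436.0, -266.2, 56.7]
tcp_rot: [-3.119, -0.011, -1.909]
contact_force: [-1.2, 1.3, 3.2]
grip_width: 0.1
```

```bash
python3 -m handwheel '{"translation":[[0,0,-0.006],[0,0,0],[0,0,0],[0,0,0],[0,0,0],[0,0,0],[0,0,0],[0,0,0]],"twist":[0,0,0,0,0,0,0,0]}' 255; python3 look.py k scene timer
```

```text
time: 9.65
tool_pos: [436.0, -266.2, 56.3]
tcp_rot: [-3.119, -0.011, -1.909]
contact_force: [-0.9, 1.5, 4.3]
grip_width: 0.2
scene timer 0.78 [ 218.  -288.2   -2.3] [186.4 201.5]
scene timer 0.62 [ 469.5 -276.1    0.3] [199.7 262. ]
9.75 [ 435.9 -266.2   56.3] [-178.7   -0.6 -109.4] [-0.8  0.7  4.2] 0.6084793626600988
```

Run:
```python
import cv2
a=cv2.imread('pics/kscene.png')
cv2.imwrite('pics/c3.png',cv2.resize(a[210:310,140:260],(720,600),interpolation=2))
```

```text
(no output)
```

View pics/c3.png

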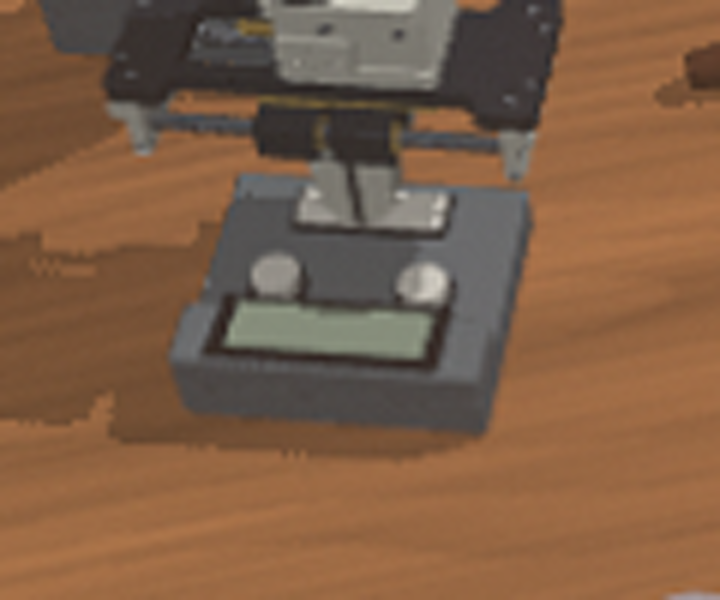

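Crop: the timer with the fingertips squarely on the wide key at (370,200), at 4.2 N, so the key is down. I lift off now and go to view the tester.

```bash
python3 -m handwheel '{"translation":[[0,0,0.38],[0.08,0.37,0.1],[0.08,0.37,0.1],[0.08,0.37,0.1],[0.08,0.37,0.1],[0.08,0.37,0.1],[0.08,0.37,0.1],[0.08,0.37,0.1]],"twist":[0,0.014,0.014,0.014,0.014,0.014,0.014,0.014]}' 116
python3 -m handwheel '{"translation":[[0,0.15,0],[0,0,0],[0,0,0],[0,0,0],[0,0,0],[0,0,0],[0,0,0],[0,0,0]],"twist":[0,0,0,0,0,0,0,0]}' 116
python3 look.py t wrist tester,handle,pointer,mark
```

```text
time: 10.75
tool_pos: [521.4, 129.9, 219.4]
tcp_rot: [-3.118, -0.01, -1.76]
contact_force: [0.2, -0.5, -0.2]
grip_width: 50.0
time: 11.75
tool_pos: [522.2, 153.3, 218.6]
tcp_rot: [-3.117, -0.01, -1.758]
contact_force: [-0.4, -0.1, -0.7]
grip_width: 50.2
wrist handle 0.81 [566.9  57.2  88.1] [393.4 121. ]
wrist pointer 0.79 [609.3 289.4 108.1] [ 45.4 124. ]
12.0 [522.1 153.5 218.6] [-178.6   -0.6 -100.7] [-0.3 -0.6 -0.6] 50.18591500728816
```

View pics/twrist.png

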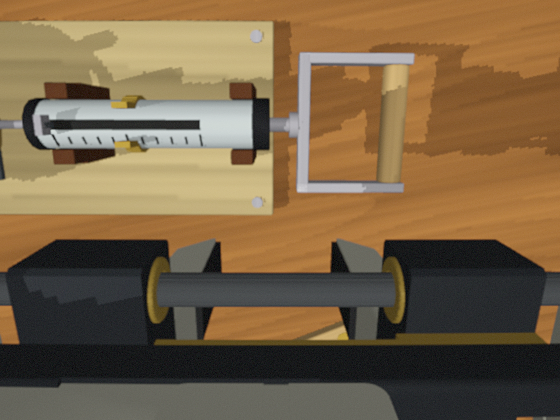

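Run:
```python
import cv2
a=cv2.imread('pics/twrist.png')
cv2.imwrite('pics/c4.png',cv2.resize(a[80:170,10:170],(800,450),interpolation=2))
cv2.imwrite('pics/c5.png',cv2.resize(a[40:200,280:440],(600,600),interpolation=2))
```

```text
(no output)
```

View pics/c4.png

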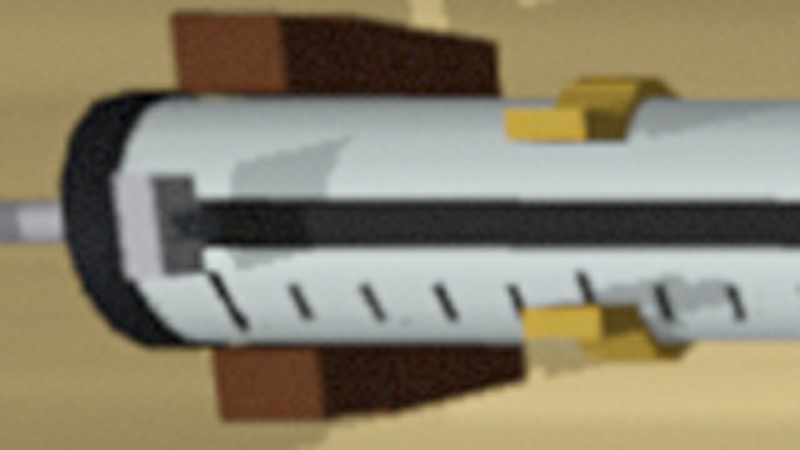

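View pics/c5.png

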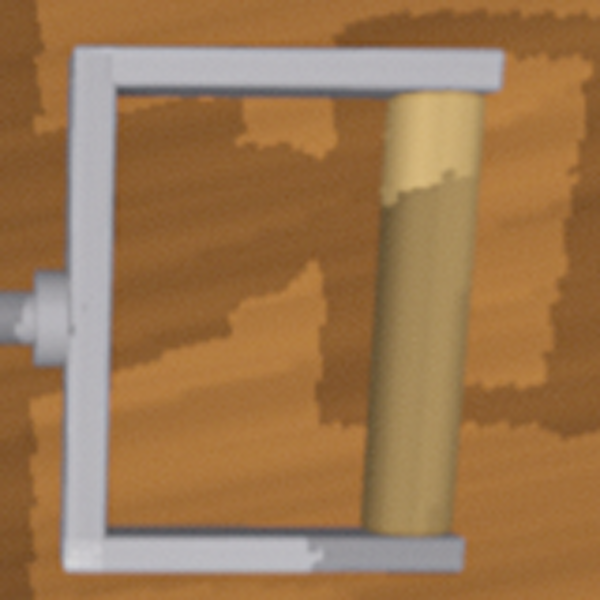

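Run:
```python
from h import *
np.set_printoptions(precision=1,suppress=True)
c=capture('wrist')
p=ray(c,[37.4,125],110); b=ray(c,[392.3,123.7],85.)
print('pointer',p,'bar',b, p-b, np.linalg.norm((p-b)[:2]))
print('bar ends',ray(c,[396,65.3],85),ray(c,[388.5,182],85))
d=(p-b)[:2]/np.linalg.norm((p-b)[:2]); print('ang',np.degrees(np.arctan2(d[1],d[0])))
for z in (105,108,110,112):
    t1=ray(c,[119,104.8],z);t2=ray(c,[122.6,144.6],z); m=(t1+t2)/2
    print(z,m,np.linalg.norm(t1-t2),'travel',(p-m)[:2]@d, 'lat',(p-m)[0]*d[1]-(p-m)[1]*d[0], 'tablen', np.linalg.norm(ray(c,[111,105],z)-ray(c,[127,105],z)))
print(get_obs()['tool_pos'])
```

```text
pointer [609.4 293.9 110. ] bar [564.9  57.5  85. ] [ 44.5 236.4  25. ] 240.5638438190357
bar ends [604.3  50.2  85. ] [522.9  65.2  85. ]
ang 79.33769662131326
105 [599.3 242.  105. ] 25.969220362208503 travel 52.854904613392705 lat 0.3306656567820525 tablen 10.563682216248983
108 [599.1 240.8 108. ] 25.660710553106192 travel 54.04576475638081 lat 0.2800142430280399 tablen 10.438187513732
110 [599. 240. 110.] 25.455037347037944 travel 54.839671518372896 lat 0.24624663385881362 tablen 10.354524378720713
112 [598.9 239.2 112. ] 25.249364140969693 travel 55.633578280364986 lat 0.21247902468958557 tablen 10.270861243709383
[522.1 153.5 218.6]
```

```bash
python3 -m handwheel '{"translation":[[0.095,-0.208,0],[0.095,-0.208,0],[0.095,-0.208,0],[0,0,0],[0,0,-0.2],[0,0,-0.2],[0,0,0],[0,0,0]],"twist":[0,0,0,0,0,0,0,0]}' 116
python3 look.py u wrist handle
```

```text
time: 13.05
tool_pos: [565.7, 60.4, 159.1]
tcp_rot: [-3.115, -0.009, -1.755]
contact_force: [0.3, 0.3, -0.2]
grip_width: 49.9
wrist handle 0.72 [565.6  54.6  84.7] [283.  225.9]
13.15 [565.7  60.2 159.1] [-178.5   -0.5 -100.6] [ 0.3 -0.1  0.9] 50.04342030220437
```

View pics/uwrist.png

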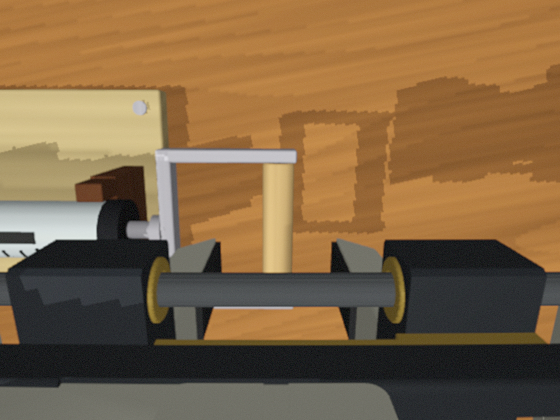

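The bar (px 277,220) is centred between the fingers (left inner edge 210, right 345), and the yoke is at 168. I descend in two steps.

```bash
python3 -m handwheel '{"translation":[[0,-0.005,-0.15],[0,0,-0.15],[0,0,-0.1],[0,0,-0.06],[0,0,0],[0,0,0],[0,0,0],[0,0,0]],"twist":[0,0,0,0,0,0,0,0]}' 116
python3 look.py v scene,wrist handle
```

```text
time: 14.15
tool_pos: [569.7, 60.0, 95.0]
tcp_rot: [-3.102, -0.006, -1.754]
contact_force: [-1.0, -0.3, -0.2]
grip_width: 49.9
scene handle 0.88 [564.1  64.4  82.5] [330.2 244.3]
scene handle 0.46 [331.9 200.8   0.6] [348.3 197.5]
wrist handle 0.66 [564.4  58.4  88.8] [280.1 284.7]
14.35 [569.5  60.   94.7] [-177.8   -0.4 -100.5] [-0.3  0.1 -0.1] 49.84209028104087
```

Run:
```python
import cv2
a=cv2.imread('pics/vscene.png')
b=cv2.imread('pics/vwrist.png')
cv2.imwrite('pics/c6.png',cv2.hconcat([cv2.resize(a[180:300,280:440],(400,300),interpolation=2),cv2.resize(b,(400,300))]))
```

```text
(no output)
```

View pics/c6.png

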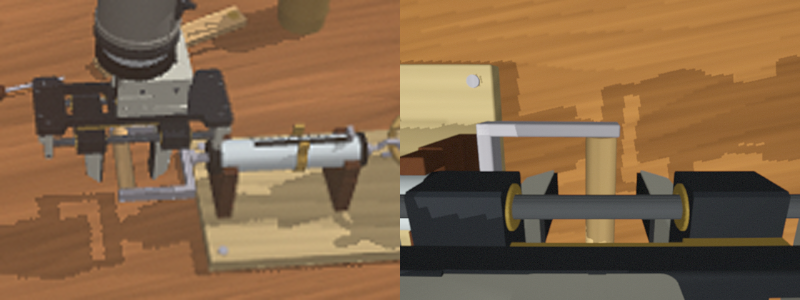

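Fingers straddle the bar (scene crop, bar at (123,160)). I lower the last 7 mm and then close.

```bash
python3 -m handwheel '{"translation":[[-0.02,0,-0.047],[0,0,0],[0,0,0],[0,0,0],[0,0,0],[0,0,0],[0,0,0],[0,0,0]],"twist":[0,0,0,0,0,0,0,0]}' 116
python3 -m handwheel '{"translation":[[0,0,0],[0,0,0],[0,0,0],[0,0,0],[0,0,0],[0,0,0],[0,0,0],[0,0,0]],"twist":[0,0,0,0,0,0,0,0]}' 255
python3 look.py x scene,side pointer,mark,handle
```

```text
time: 15.35
tool_pos: [566.2, 60.0, 87.0]
tcp_rot: [-3.103, -0.007, -1.754]
contact_force: [0.2, -0.6, 0.4]
grip_width: 50.3
time: 16.35
tool_pos: [565.9, 58.6, 87.0]
tcp_rot: [-3.103, -0.009, -1.754]
contact_force: [0.2, -1.3, 0.6]
grip_width: 17.3
scene pointer 0.91 [606.9 290.7 117.1] [419.5 230.8]
scene mark 0.7 [327.  380.6  -1.5] [401.1 187.1]
scene mark 0.54 [784.1 -30.3  -4.3] [317.8 342.5]
scene handle 0.88 [564.7  64.9  80.4] [330.4 245. ]
scene handle 0.23 [ 736.5 -168.3    0.5] [257.6 337.1]
side pointer 0.65 [605.9 284.4 113.5] [165.9 305.4]
side pointer 0.37 [363.5 -26.9  -0.5] [313.6 261.6]
side mark 0.45 [601.7 234.8 115.2] [179.3 287.2]
side mark 0.42 [ 465.9 -310.8   44.9] [309.8 175.3]
side handle 0.57 [565.6  55.1  89. ] [229.7 241.1]
16.75 [565.9  58.7  87. ] [-177.8   -0.5 -100.5] [-0.  -0.7  0.3] 16.812504029197896
```

```bash
python3 -m handwheel '{"translation":[[-0.0062,-0.0328,0],[-0.0062,-0.0328,0],[-0.0062,-0.0328,0],[-0.0062,-0.0328,0],[-0.0062,-0.0328,0],[-0.0062,-0.0328,0],[-0.0062,-0.0328,0],[0,0,0]],"twist":[0,0,0,0,0,0,0,0]}' 255
python3 look.py y scene,side pointer,mark
```

```text
time: 17.75
tool_pos: [560.9, 32.8, 87.0]
tcp_rot: [-3.1, 0.008, -1.754]
contact_force: [1.9, 7.0, -0.4]
grip_width: 17.0
scene mark 0.51 [597.1 240.4 110.2] [399.7 233.5]
side pointer 0.84 [602.4 260.7 113. ] [173.1 297. ]
side mark 0.65 [ 471.2 -275.8   -0.4] [303.9 192.7]
18.05 [560.9  33.   87. ] [-177.6    0.4 -100.5] [ 2.1  8.  -0.2] 16.763249021583206
```

Run:
```python
import cv2
for k in 'xy':
    a=cv2.imread(f'pics/{k}scene.png'); b=cv2.imread(f'pics/{k}side.png')
    cv2.imwrite(f'pics/c7{k}.png',cv2.hconcat([cv2.resize(a[205:265,360:440],(400,300),interpolation=2),cv2.resize(b[255:335,140:220],(300,300),interpolation=2)]))
```

```text
(no output)
```

View pics/c7x.png

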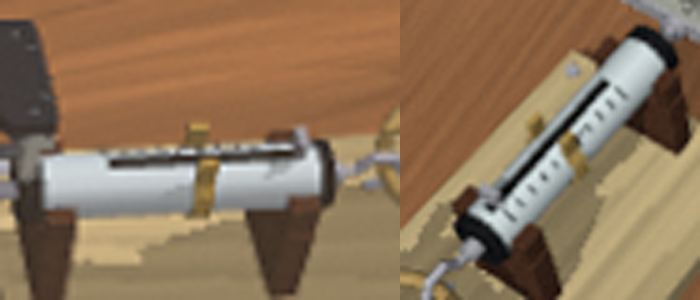

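View pics/c7y.png

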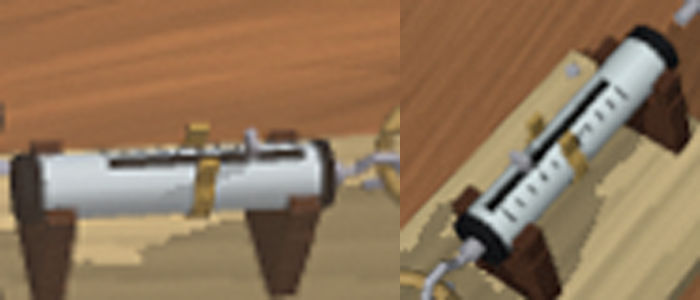

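```bash
python3 -m handwheel '{"translation":[[-0.0051,-0.0262,0],[-0.0051,-0.0262,0],[-0.0051,-0.0262,0],[-0.0051,-0.0262,0],[-0.0051,-0.0262,0],[-0.0051,-0.0262,0],[0,0,0],[0,0,0]],"twist":[0,0,0,0,0,0,0,0]}' 255
python3 look.py z scene,side pointer,mark
python3 - <<'E'
import cv2
for k in 'z':
    a=cv2.imread(f'pics/{k}scene.png'); b=cv2.imread(f'pics/{k}side.png')
    cv2.imwrite(f'pics/c7{k}.png',cv2.hconcat([cv2.resize(a[215:255,375:425],(500,400),interpolation=2),cv2.resize(b[270:310,155:195],(400,400),interpolation=2)])[:,:800])
    cv2.imwrite(f'pics/c7{k}.png',cv2.hconcat([cv2.resize(a[215:255,380:420],(400,400),interpolation=2),cv2.resize(b[270:310,155:195],(400,400),interpolation=2)]))
E
```

```text
time: 19.05
tool_pos: [558.7, 21.5, 86.9]
tcp_rot: [-3.096, 0.028, -1.753]
contact_force: [2.2, 9.3, -2.1]
grip_width: 17.1
scene pointer 0.68 [563.3  61.7  -0.9] [327.5 264.1]
scene mark 0.6 [596.3 239.9 109.5] [399.3 233.5]
side pointer 0.74 [602.7 247.6 109.9] [176.3 293. ]
side mark 0.45 [600.2 236.5 117. ] [179.3 287.5]
19.35 [558.7  21.7  86.9] [-177.4    1.6 -100.5] [ 2.9 10.2 -1.2] 17.165920699077756
```

View pics/c7z.png

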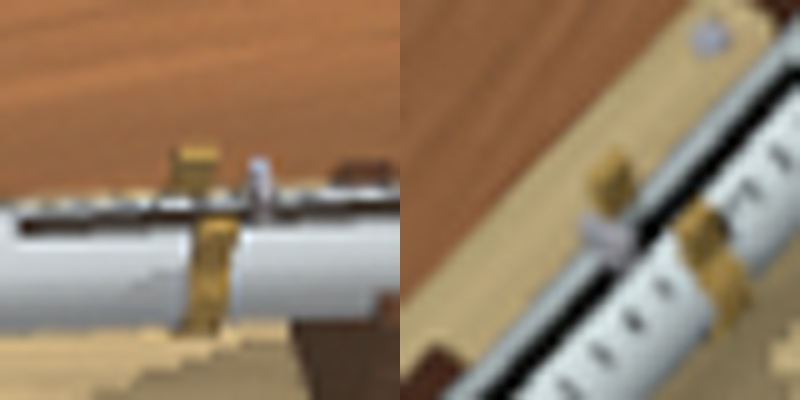

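Run:
```python
from h import *
np.set_printoptions(precision=1,suppress=True)
d=np.array([0.185,0.983])
for n,p,m in (('side',[175.7,293.2],[180.85,288.75]),('scene',[406.2,233],[400.8,234])):
    c=capture(n)
    for z in (108,111):
        P=ray(c,p,z);M=ray(c,m,z);print(n,z,P,M,'remain',(P-M)[:2]@d)
print(get_obs()['tool_pos'])
```

```text
side 108 [604.6 247.6 108. ] [599.9 233.4 108. ] remain 14.83557595846148
side 111 [603.1 249.1 111. ] [598.4 235.  111. ] remain 14.777827393463214
scene 108 [598.  258.8 108. ] [597.6 243.7 108. ] remain 14.889957691871354
scene 111 [600.3 257.2 111. ] [600.  242.2 111. ] remain 14.841094581984423
[558.7  21.7  86.9]
```

```bash
python3 -m handwheel '{"translation":[[-0.0037,-0.0197,0],[-0.0037,-0.0197,0],[-0.0037,-0.0197,0],[-0.0037,-0.0197,0],[-0.0037,-0.0197,0],[-0.0037,-0.0197,0],[-0.0037,-0.0197,0],[-0.0037,-0.0197,0]],"twist":[0,0,0,0,0,0,0,0]}' 255
python3 -c "
from h import *
print(get_obs()['tool_pos'],get_obs()['dq'])"
```

```text
time: 20.45
tool_pos: [556.8, 12.0, 86.7]
tcp_rot: [-3.093, 0.05, -1.753]
contact_force: [3.3, 10.7, -2.2]
grip_width: 17.2
[556.82430944  11.99953972  86.71272131] [-0.02823499 -0.00496805  0.01178522  0.03041323 -0.00966641 -0.0502126 ]
```

```bash
python3 -m handwheel '{"translation":[[-0.0037,-0.0197,0],[-0.0037,-0.0197,0],[-0.0037,-0.0197,0],[-0.0024,-0.0125,0],[-0.0024,-0.0125,0],[-0.0024,-0.0125,0],[-0.0024,-0.0125,0],[-0.0024,-0.0125,0]],"twist":[0,0,0,0,0,0,0,0]}' 255
python3 look.py q scene,side pointer,mark
python3 - <<'E'
import cv2
for k in 'q':
    a=cv2.imread(f'pics/{k}scene.png'); b=cv2.imread(f'pics/{k}side.png')
    cv2.imwrite(f'pics/c7{k}.png',cv2.hconcat([cv2.resize(a[215:255,380:420],(400,400),interpolation=2),cv2.resize(b[270:310,155:195],(400,400),interpolation=2)]))
E
```

```text
time: 21.45
tool_pos: [556.2, 8.6, 86.5]
tcp_rot: [-3.09, 0.073, -1.752]
contact_force: [2.9, 10.9, -1.1]
grip_width: 17.4
scene mark 0.62 [597.  242.2 108.2] [400.2 233.9]
side pointer 0.74 [596.4 238.9 112.9] [180.6 289.9]
side mark 0.42 [599.3 237.  114.5] [179.8 288.5]
21.75 [556.2   8.6  86.5] [-177.     4.2 -100.4] [ 3.2 10.5 -2.3] 16.962059190579392
```

View pics/c7q.png

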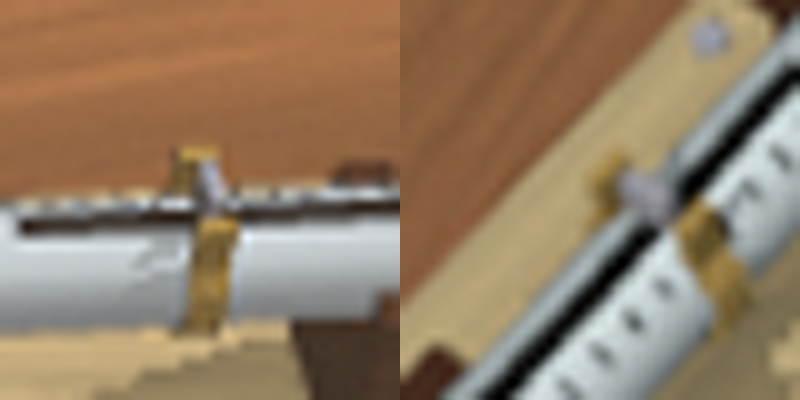

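Run:
```python
import cv2
a=cv2.imread('pics/qscene.png'); b=cv2.imread('pics/qside.png')
cv2.imwrite('pics/c8.png',cv2.hconcat([cv2.resize(a[222:244,390:412],(400,400),interpolation=0),cv2.resize(b[278:300,168:190],(400,400),interpolation=0)]))
```

```text
(no output)
```

View pics/c8.png

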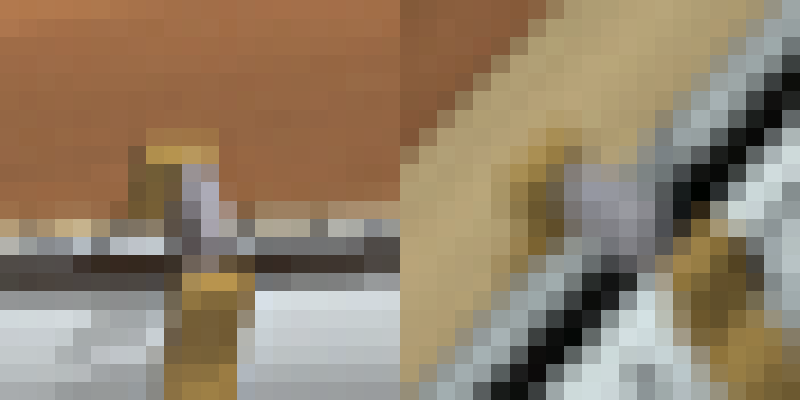

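```bash
python3 -m handwheel '{"translation":[[-0.0036,-0.0192,0],[-0.0036,-0.0192,0],[-0.0025,-0.0128,0],[-0.0025,-0.0128,0],[-0.0025,-0.0128,0],[-0.0025,-0.0128,0],[-0.0025,-0.0128,0],[-0.0025,-0.0128,0]],"twist":[0,0,0,0,0,0,0,0]}' 255
python3 look.py r scene,side pointer,mark
python3 - <<'E'
import cv2
a=cv2.imread('pics/rscene.png'); b=cv2.imread('pics/rside.png')
cv2.imwrite('pics/c9.png',cv2.hconcat([cv2.resize(a[222:244,390:412],(400,400),interpolation=0),cv2.resize(b[278:300,168:190],(400,400),interpolation=0)]))
E
```

```text
time: 22.75
tool_pos: [555.8, 6.7, 86.3]
tcp_rot: [-3.087, 0.097, -1.752]
contact_force: [4.4, 10.7, -2.1]
grip_width: 16.8
scene mark 0.64 [361.9 -30.1  -4.4] [277.7 219.2]
scene mark 0.55 [595.1 240.8 109.8] [399.5 233.1]
side pointer 0.88 [597.8 234.7 112.8] [181.1 288.3]
side mark 0.46 [602.3 235.2 118.3] [178.7 286.4]
23.05 [555.8   6.7  86.3] [-176.9    5.5 -100.4] [ 3.  10.3 -2.4] 17.233100990791307
```

View pics/c9.png

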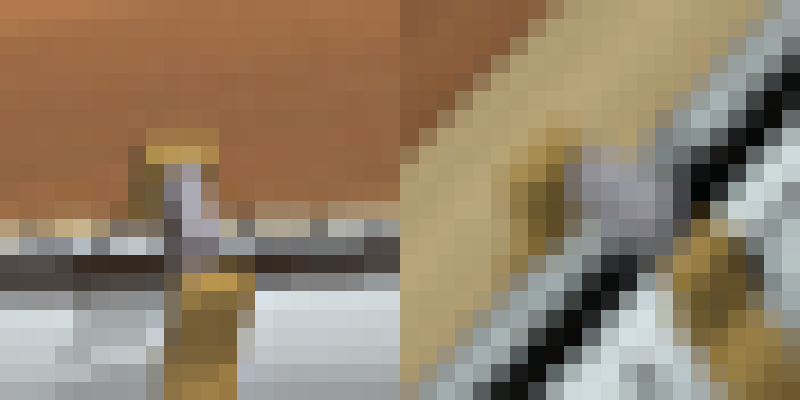

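```bash
python3 look.py s scene handle
```

```text
scene handle 0.86 [553.5  13.1  82.5] [310.  245.1]
scene handle 0.51 [361.7 -28.2  -4.2] [278.4 219. ]
23.15 [555.8   6.6  86.3] [-176.9    5.5 -100.4] [ 3.7 10.4 -2.8] 17.151308450996936
```

View pics/sscene.png

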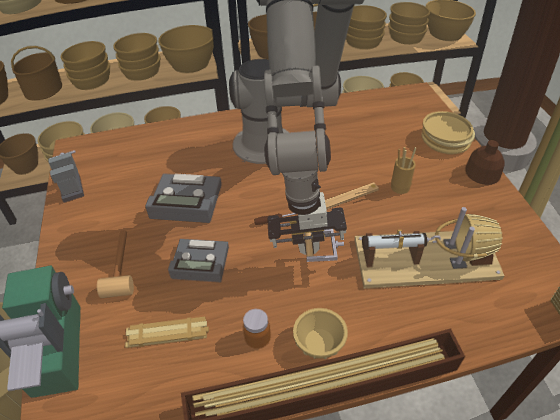

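The scene shows the handle drawn out at (320,245), with the pointer between the tabs at (400,233). The other things lie where they were, and the pose is steady, so I hand it in.

```bash
python3 -c "
from plant import *
close_job()
o=get_obs();print(o['time'],o['tool_pos'],o['contact_force'])"
```

```text
the job is handed in; nothing more can be done
the job is handed in; nothing more can be done
```

The job is handed in at about 23 s of the 48 s allowed, with the gripper still holding the gauge at the mark; no verdict came back.

**Timer:** On the smaller timer I pressed clear, then minute, then start, releasing each before the next. The force readings were 3.9, 3.8 and 4.2 N. The first two were each pressed a little further after that reading. By the stated spring all three went past 3.5 mm, but I inferred this from force and tool height and did not check it on the display.

**Pull:** I gripped the D-handle's bar and drew it out about 53 mm. The last pictures put the pointer between the clip's tabs:

| Check | Result |
|---|---|
| Scene camera | Centred to within its resolution, about 1 mm |
| Side camera | Within about 1 mm |
| Trained network, side camera | Pointer and mark 0.5 mm apart in y (about 4.5 mm in x) |
| First wrist picture | Put the mark 53–55 mm from rest, so the pointer could be 1–2 mm short |

The holding force was about 11 N, as expected for that draw, and the pose was steady. The clip was not touched and the other things had not moved in the last picture. While pulling, the tool tilted about 5.5°, but the grip held.

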